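Take the cutlery caddy down for washing

TASK

Take the metal cutlery caddy down from the splash panel: raise it until the wide ends of its two keyholes reach the stud heads, then draw it off the studs. Carry it by its handle and stand it upright inside the rimmed white draining tray, setting it down gently rather than letting it fall, and let go. Leave the other kitchen things where they are.

Things in the scene. Friction and masses are not known exactly. Their poses are not given: they have to be found in the camera images.
- caddy_grip (a point): Centre of the grasp on the handle of the caddy, an open-topped aluminium cutlery holder, about 0.35 kg. Axes: x from its back plate to its front (away from the panel), y along its width, z up. The handle is a grey upright bar in its middle, 14 mm thick (y), 32 mm deep (x), topping out 20 mm above this point; pinch its 14 mm. Free of all else down to 25 mm below this point (back plate's top).
- caddy_foot (a point): Centre of the caddy's flat underside, 145 mm under caddy_grip, same axes. The caddy is 65 mm deep (x from -33 to +33 mm), 150 mm wide (y), 165 mm tall with its handle; its back plate is 5 mm thick and 120 mm tall, its two pockets 62 mm tall.
- keyhole_mid (a point): Point in the caddy's back plate midway between its two keyholes' wide openings, 67 mm under caddy_grip, same axes. The keyholes, at y = -45 and +45 mm, each have a wide opening 22 x 22 mm at this height and above it a slot 9 mm wide, up to 30 mm above this point. It hangs by the slot tops: it must rise 27 mm (within 3) to bring this point level with stud_mid, and then comes off along +x.
- panel: Fixed upright white splash panel with wooden end posts, 248 mm wide (its y), 12 mm thick (its x), its top 165 mm above its origin. The caddy hangs on its +x face, away from the robot. Origin: middle of its width and thickness, 140 mm below the studs, near worktop level. x points out of the face with the studs, z up.
- stud_mid (a point): Point on the panel's stud face midway between its two steel studs, axes as the panel's. Studs at y = -45 and +45 mm, shank 6 mm across, head 15 mm across from 7 to 11 mm out from the face. At the start the caddy's back plate lies on the face; it is clear of the studs once it is 12 mm or more off the face.
- tray_floor (a point): Centre of the inner floor (upper side) of the fixed white draining tray, a shallow tray 170 mm (its x) by 230 mm (its y) outside, walls 5 mm, low rim 11 mm above this floor, floor 5 mm above the worktop. It lies left or right of the panel; the wooden chopping board, which has no rim, lies on the other side.
- board: Fixed wooden chopping board without a rim, 180 x 240 x 16 mm; origin at the centre of its underside. Not the place for the caddy.
- glass: Bystander: drinking glass, 68 mm across, 90 mm tall, standing on the board. Origin at the centre of its underside.
- spice: Bystander: spice jar, 52 mm across, 80 mm tall, standing on the board. Origin at the centre of its underside.
- bowl: Bystander: white bowl, 110 mm across, 50 mm tall, beyond the caddy. Origin at the centre of its underside.
- sauce: Bystander: sauce bottle, 60 mm across, 150 mm tall. Origin at the centre of its underside.
- mug: Bystander: mug, 80 mm across, 90 mm tall. Origin at the centre of its underside.
- can: Bystander: food can, 74 mm across, 100 mm tall. Origin at the centre of its underside.

How it is judged:
By the outcome, as a careful person would: the job done as asked, in the order asked, and still so for the second after the job is handed in, with the robot touching nothing.
It also fails if it takes over 38 s, if anything falls off the work surface, if the arm or the gripper's body presses on something with over 40 N, if the wrist force passes 120 N, or if a joint passes its speed limit or range.

ROBOT

A 7-joint arm with a two-finger parallel gripper is mounted at the origin on the work surface. World frame = base frame: x ahead of the robot, y to its left, z up, the work surface at z = 0. Lengths are in m, angles in rad, forces in N, time in s.
With the tool pointing down it reaches from about 0.35 to 0.9 m from the base axis. Payload 8.1 kg.
Tool frame: the origin (TCP) lies on the centre line of the jaws, within the pads' length; the fingertips stand 14 mm ahead of it and the grasp point (between the pads) lies 5 mm behind it (arm.tip_reach is the distance from the TCP to the fingertips, in m); z points along the fingers, y is the direction in which the jaws open and shut (so a half turn about z gives the same grasp; the last joint's range is limited). The gripper opens to 92 mm and grips with 3 to 60 N. Pads are 19 mm wide; open, the fingers measure 130 mm over their backs; the gripper's body (75 mm by 190 mm) begins 47 mm behind the grasp point.
Start: joints at [1.077, 0.434, 0.025, 1.573, -0.012, 1.134, -0.075], TCP at [0.238, -0.578, 0.241] pointing down, gripper open.
Joint ranges: [-2.62, 2.62], [-0.44, 2.09], [-1.27, 1.32], [0.08, 2.57], [-1.32, 4.46], [0.12, 2], [-2.74, 2.74]. Speed limits (rad/s): [2.22, 2.22, 3.01, 3.01, 3.14, 3.14, 3.14].

INTERFACE

Orientations are given as a rotation vector (axis times angle).
In Python, from cell import sensors, vision, arm, nets gives the robot as it stands.
- The arm moves only by the shell command python3 -m handwheel 'ROWS' [FORCE]. ROWS is JSON, a list of rows, each an object of numbers: "tx", "ty", "tz": the shift along the tool's x, y, z in cm; "wx", "wy", "wz": the turn, a rotation vector about the tool's x, y, z in degrees; "claw": the opening, from 0 (shut) to 1 (fully open). A call has 1 to 12 rows; each row is the pose to reach, as a shift and turn from the pose commanded when the call began, along the tool's axes at that moment; what a row does not reach only later rows make up. A row lasts 1/12 s, in which the tool goes at most 41.7 mm and 7.16 degrees, less where a joint would pass 70% of its speed; a pose out of reach is approached as far as the arm can. A call with a gripper value outside its range is refused whole. The fingers move at their own pace and stop on an object; FORCE is the grip in N (left out, the last holds). Time passes only in rows, so rows that repeat a pose let the fingers close. It gives the time, the measured TCP pose, the force and the opening at its end, in the units of the state.
- sensors.observe(): the state, without advancing time (a new reading comes with each control period).
- vision.get_image(name): name is "side" or "top"; returns (picture, depth): 480x640x3 uint8, blue, green, red; 480x640 float32, m along the optical axis (not along the pixel's ray), 0 where there is no reading.
- vision.camera_model(name): a dict with "K" (3x3 intrinsics, pixels), "k1" (the pictures are not rectified: a ray, as slopes to the right and down, at radius r is drawn at 1 + k1 r^2 times it, then the intrinsics apply), "xyz" and "attitude" of the camera in the world. Camera axes: x right, y down, z forward; pixel columns grow to the right and rows downward; lengths in m; the calibration is good to about 2 mm. A picture is of the moment at which its call begins. camera_model takes no time and is no camera call.
- arm.sign_off(): hands the job in, once; it reports no verdict.
Trained networks look in the newest picture that a camera, given by its name, has taken for a name from the list of things; names that differ only in an ending like _2 or _b are one class to them, and where a whole thing is asked for, a point or a joint stands for the part that bears it (a point fixed in the world has none). Each returns a list of dicts, best first, with "score" (0 to 1); they miss things now and then, are a little off and sometimes report something else, mostly with a low value. They report only what shows in the picture. A call takes as long as a camera call.
- nets.cut_out(label, camera): "region" (480x640 bool, what is visible of it) and "uv" ([column, row] in pixels, amid what is visible of it).
The state is a dict: "clock": time; "joints": joint angles; "dq": joint speeds; "joint_efforts": joint torques, N m; "position": TCP position; "ee_rot": TCP orientation; "force": force on the tool from outside, world axes, zero at the start; "ft_torque": the same for the moment, N m; "width": opening from 0.0 (shut) to 1.0 (fully open).
Only numpy, scipy, OpenCV 4.12 (cv2) and the standard library are available. Lean on these libraries where they do the work, as an engineer would, in place of code of your own. Each camera call takes 0.05 s, during which the arm holds its last target.

## Working session

There is one attempt and no reset: what is moved stays moved. The work goes in short steps, Python scripts to look and compute and a shell command to move; the robot and the scene stay as the last step left them, time stands still between calls to the robot, and variables do not carry over. Pictures are saved under pics/ and viewed, and the job is handed in when it is done.

```bash
ls; mkdir -p pics; python3 - <<'E'
from cell import sensors, vision, arm, nets
import cv2
print(sensors.observe())
for n in("side","top"):
    p,d=vision.get_image(n); cv2.imwrite(f"pics/{n}0.png",p); print(vision.camera_model(n))
E
```

```text
pics
{'clock': 0.0, 'joints': array([ 1.0773982 ,  0.43525085,  0.02498277,  1.57408043, -0.01160943,
        1.13401675, -0.07510701]), 'dq': array([-0.00096131, -0.00127057, -0.00086437, -0.00013939,  0.00028077,
        0.00087771, -0.0010078 ]), 'joint_efforts': array([-3.10181713e-04, -6.67841792e+01,  9.84654464e-01, -3.14451635e+01,
       -6.05817069e-02,  4.27524000e-02,  9.65462914e-05]), 'position': array([ 0.2378391 , -0.57744795,  0.23993421]), 'ee_rot': array([-3.08031975e+00, -6.09527386e-01,  7.07490011e-04]), 'force': array([-0.25254101, -0.57606672,  1.07152768]), 'ft_torque': array([-0.01446456, -0.01336479,  0.01847261]), 'width': 1.0019202357180947}
{'K': array([[448.19664091,   0.        , 314.8719147 ],
       [  0.        , 448.19664091, 240.94030273],
       [  0.        ,   0.        ,   1.        ]]), 'k1': -0.02794235567725072, 'xyz': array([0.49358134, 0.79973005, 0.61534018]), 'attitude': array([-0.09413171,  2.71546468, -1.54440394])}
{'K': array([[605.05792597,   0.        , 321.54827609],
       [  0.        , 605.05792597, 243.4718677 ],
       [  0.        ,   0.        ,   1.        ]]), 'k1': -0.18770656456177978, 'xyz': array([0.37442558, 0.00717605, 1.42720428]), 'attitude': array([-2.13381679,  2.16784163, -0.12614091])}
```

View pics/side0.png

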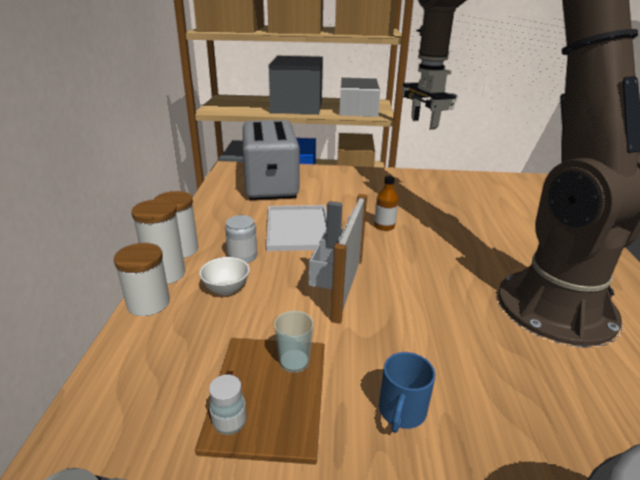

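View pics/top0.png

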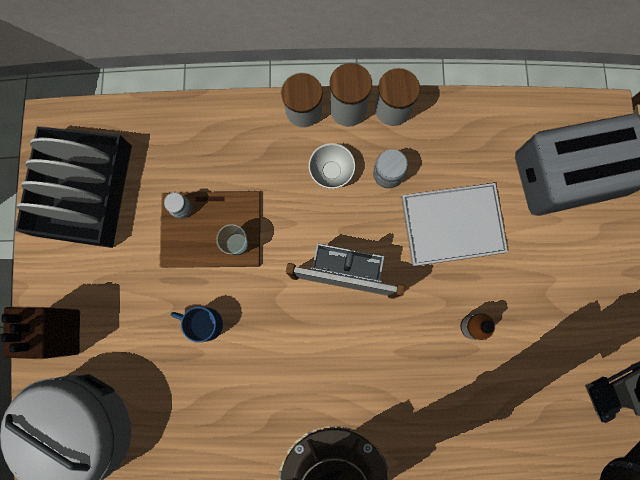

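Side view: the caddy hangs on the far face of the panel, with its handle at (334,220) and the tray at (297,228). Top view: caddy at (348,262), panel from (290,270) to (400,290), tray at (455,224) on the −y side, sauce at (478,326), can at (390,168), bowl at (332,166).

```bash
cat > h.py <<'E'
from cell import sensors, vision, arm, nets
import numpy as np, cv2
from scipy.spatial.transform import Rotation as R
def cloud(n,d):
    m=vision.camera_model(n);K=m["K"]
    v,u=np.mgrid[0:480,0:640]
    xd=(u-K[0,2])/K[0,0]; yd=(v-K[1,2])/K[1,1]
    rd=np.hypot(xd,yd); r=rd.copy()
    for _ in range(20): r=rd/(1+m["k1"]*r*r)
    s=np.where(rd>0,r/np.maximum(rd,1e-9),1)
    P=np.stack([xd*s*d,yd*s*d,d],-1)
    return P@R.from_rotvec(m["attitude"]).as_matrix().T+m["xyz"]
E
python3 - <<'E'
from h import *
np.set_printoptions(precision=4,suppress=True)
for n in("top","side"):
    p,d=vision.get_image(n); C=cloud(n,d)
    np.save(f"c_{n}.npy",C)
    for l in ("caddy_grip","panel","tray_floor","board","bowl","can","sauce"):
        for o in nets.cut_out(l,n)[:2]:
            m=o["region"]&(d>0); Q=C[m]
            if len(Q)<5: continue
            np.save(f"m_{n}_{l}.npy",o["region"]) if o["score"]>.5 else 0
            z=Q[:,2]
            print(n,l,round(o["score"],2),o["uv"],m.sum(),"min",np.percentile(Q,2,0),"max",np.percentile(Q,98,0),"med",np.median(Q,0))
            if l in("caddy_grip","panel","tray_floor"):
                if l!="tray_floor": T=Q[z>np.percentile(z,99)-0.012 if l=="panel" else z>np.percentile(z,99)-.008]
                else: T=Q
                (cx,cy),wh,a=cv2.minAreaRect(T[:,:2].astype(np.float32)*1000)
                print("   top rect",cx,cy,wh,a,"z",np.median(T[:,2]),len(T))
E
```

```text
top caddy_grip 0.67 [345.7, 262.5] 1874 min [ 0.4613 -0.11    0.0459] max [0.5395 0.0341 0.2128] med [ 0.5038 -0.0344  0.0547]
   top rect 497.3379821777344 -36.34416580200195 (13.844377517700195, 30.706056594848633) 77.71219635009766 z 0.2120266384872891 99
top panel 0.84 [345.1, 282.2] 1347 min [ 0.4261 -0.1455  0.0092] max [0.4861 0.0867 0.1853] med [ 0.457  -0.0287  0.175 ]
   top rect 458.8030700683594 -29.163414001464844 (246.5946044921875, 20.779138565063477) 78.05648803710938 z 0.17885472050748463 719
top tray_floor 0.92 [455.6, 221.5] 6710 min [ 0.5133 -0.4096 -0.0005] max [ 0.6835 -0.186   0.0195] med [ 0.5979 -0.2975  0.0064]
   top rect 599.82373046875 -297.76068115234375 (174.32908630371094, 232.24424743652344) 7.082963466644287 z 0.006358607029979035 6710
top board 0.79 [203.8, 230.2] 6015 min [0.5072 0.1716 0.01  ] max [0.6802 0.4023 0.0229] med [0.5936 0.2888 0.0166]
top bowl 0.78 [331.1, 165.4] 1600 min [ 0.6876 -0.0545  0.0022] max [0.7839 0.04   0.053 ] med [ 0.7434 -0.0066  0.0216]
top can 0.83 [388.4, 167.2] 1057 min [ 0.6887 -0.1743  0.0006] max [ 0.7549 -0.1067
[... 980 characters left out ...]
2 -0.4146  0.0037] max [ 0.6846 -0.1746  0.0186] med [ 0.6073 -0.2975  0.0072]
   top rect 604.3743896484375 -247.518798828125 (169.68887329101562, 412.17333984375) 2.6646840572357178 z 0.007196343135985994 2512
side board 0.58 [271.4, 408.8] 10452 min [0.5083 0.1792 0.0072] max [0.6799 0.4085 0.0193] med [0.5879 0.3272 0.017 ]
side bowl 0.97 [223.8, 275.6] 1423 min [ 0.6866 -0.0559  0.0031] max [0.7828 0.0465 0.0522] med [ 0.7385 -0.0264  0.0339]
side can 0.78 [246.9, 235.3] 1270 min [ 0.6892 -0.1635  0.0081] max [ 0.757  -0.1032  0.103 ] med [ 0.7176 -0.1144  0.0708]
side sauce 0.78 [385.7, 203.5] 962 min [ 0.3284 -0.3344  0.0064] max [ 0.3845 -0.2999  0.1493] med [ 0.3582 -0.3102  0.0734]
```

```bash
cat >> h.py <<'E'
def goal(pos,yaw_deg):
    """tool down, tool x at world yaw -> shift cm, turn deg in current tool axes"""
    s=sensors.observe(); R0=R.from_rotvec(s["ee_rot"])
    y=np.radians(yaw_deg)
    Rt=R.from_matrix(np.array([[np.cos(y),np.sin(y),0],[np.sin(y),-np.cos(y),0],[0,0,-1]]))
    t=R0.inv().apply(np.array(pos)-s["position"])*100
    w=np.degrees((R0.inv()*Rt).as_rotvec())
    print("clock",round(s["clock"],2),"pos",s["position"].round(4),"R0 x",R0.as_matrix()[:,0].round(3),"f",s["force"].round(1),"width",round(s["width"],3))
    print("t",t.round(2),"w",w.round(2))
E
python3 -c "
from h import *
goal([.497,-.036,.29],-12)"
```

```text
clock 0.9 pos [ 0.238  -0.5779  0.2407] R0 x [ 0.925  0.381 -0.   ] f [ 1.3  0.3 -0.2] width 1.0
t [ 44.58 -40.25  -4.93] w [-0.    0.   34.38]
```

```bash
python3 -m handwheel '[{"tx":3,"ty":-2.7,"tz":-4.9,"wz":5},{"tx":44.6,"ty":-40.3,"tz":-4.9,"wz":34.4},{"tx":44.6,"ty":-40.3,"tz":-4.9,"wz":34.4},{"tx":44.6,"ty":-40.3,"tz":-4.9,"wz":34.4},{"tx":44.6,"ty":-40.3,"tz":-4.9,"wz":34.4},{"tx":44.6,"ty":-40.3,"tz":-4.9,"wz":34.4},{"tx":44.6,"ty":-40.3,"tz":-4.9,"wz":34.4},{"tx":44.6,"ty":-40.3,"tz":-4.9,"wz":34.4},{"tx":44.6,"ty":-40.3,"tz":-4.9,"wz":34.4},{"tx":44.6,"ty":-40.3,"tz":-4.9,"wz":34.4},{"tx":44.6,"ty":-40.3,"tz":-4.9,"wz":34.4},{"tx":44.6,"ty":-40.3,"tz":-4.9,"wz":34.4}]'
python3 -c "
from h import *
goal([.497,-.036,.29],-12)"
```

```text
clock 0.9 pos [ 0.238  -0.5779  0.2407] R0 x [ 0.925  0.381 -0.   ] f [ 1.3  0.3 -0.2] width 1.0
t [ 44.58 -40.25  -4.93] w [-0.    0.   34.38]invalid input
```

```bash
python3 -m handwheel '[{"tx":0,"ty":0,"tz":-4.9,"wx":0,"wy":0,"wz":0,"claw":1}]'
```

```text
clock: 0.98
position: [0.2364, -0.5743, 0.2752]
ee_rot: [-3.069, -0.608, 0.006]
force: [-0.6, -0.2, -1.0]
width: 0.999
```

```bash
python3 -m handwheel --help; python3 -m handwheel '[{"tz":-1}]'; python3 -m handwheel '[{"tz":-1,"claw":1.0}]' 20
```

```text
invalid input: not JSON, or not a number
invalid input
invalid input
```

```bash
python3 -c "
from h import *
goal([.497,-.036,.29],-12)"
```

```text
clock 0.98 pos [ 0.2364 -0.5743  0.2752] R0 x [ 0.925  0.381 -0.001] f [-0.6 -0.2 -1. ] width 0.999
t [ 44.6  -39.85  -1.  ] w [-0.72  0.29 34.4 ]
```

```bash
python3 -m handwheel '[{"tx":44.6,"ty":-40.2,"tz":-0.9,"wx":0,"wy":0,"wz":34.4,"claw":1},{"tx":44.6,"ty":-40.2,"tz":-0.9,"wx":0,"wy":0,"wz":34.4,"claw":1},{"tx":44.6,"ty":-40.2,"tz":-0.9,"wx":0,"wy":0,"wz":34.4,"claw":1},{"tx":44.6,"ty":-40.2,"tz":-0.9,"wx":0,"wy":0,"wz":34.4,"claw":1},{"tx":44.6,"ty":-40.2,"tz":-0.9,"wx":0,"wy":0,"wz":34.4,"claw":1},{"tx":44.6,"ty":-40.2,"tz":-0.9,"wx":0,"wy":0,"wz":34.4,"claw":1},{"tx":44.6,"ty":-40.2,"tz":-0.9,"wx":0,"wy":0,"wz":34.4,"claw":1},{"tx":44.6,"ty":-40.2,"tz":-0.9,"wx":0,"wy":0,"wz":34.4,"claw":1},{"tx":44.6,"ty":-40.2,"tz":-0.9,"wx":0,"wy":0,"wz":34.4,"claw":1},{"tx":44.6,"ty":-40.2,"tz":-0.9,"wx":0,"wy":0,"wz":34.4,"claw":1},{"tx":44.6,"ty":-40.2,"tz":-0.9,"wx":0,"wy":0,"wz":34.4,"claw":1},{"tx":44.6,"ty":-40.2,"tz":-0.9,"wx":0,"wy":0,"wz":34.4,"claw":1}]' 20
python3 -c "
from h import *
goal([.497,-.036,.29],-12)
print(sensors.observe()['joints'])"
```

```text
clock: 1.98
position: [0.4517, -0.1308, 0.2902]
ee_rot: [3.124, -0.329, 0.002]
force: [1.7, -0.5, -0.1]
width: 1.001
clock 1.98 pos [ 0.4517 -0.1308  0.2902] R0 x [ 0.978 -0.208  0.001] f [ 1.7 -0.5 -0.1] width 1.001
t [  2.45 -10.21   0.03] w [ 0.01 -0.06 -0.02]
[ 0.32209992  0.15064114 -0.17605169  1.84746314  0.02908123  1.14495859
 -1.64465536]
```

```bash
python3 -m handwheel '[{"tx":2.4,"ty":-10.2,"tz":2,"wx":0,"wy":0,"wz":0,"claw":1},{"tx":2.4,"ty":-10.2,"tz":2,"wx":0,"wy":0,"wz":0,"claw":1},{"tx":2.4,"ty":-10.2,"tz":2,"wx":0,"wy":0,"wz":0,"claw":1},{"tx":2.4,"ty":-10.2,"tz":2,"wx":0,"wy":0,"wz":0,"claw":1},{"tx":2.4,"ty":-10.2,"tz":2,"wx":0,"wy":0,"wz":0,"claw":1},{"tx":2.4,"ty":-10.2,"tz":2,"wx":0,"wy":0,"wz":0,"claw":1}]' 20
python3 - <<'E'
from h import *
goal([.497,-.036,.189],-12)
for n in("side","top"):
    p,d=vision.get_image(n); cv2.imwrite(f"pics/{n}1.png",p); np.save(f"c_{n}1.npy",cloud(n,d))
    (u,v)=(330,200) if n=="side" else (350,265)
    cv2.imwrite(f"pics/{n}1c.png",cv2.resize(p[v-80:v+80,u-100:u+100],None,fx=4,fy=3.75,interpolation=cv2.INTER_CUBIC))
E
```

```text
clock: 2.48
position: [0.4958, -0.0388, 0.2698]
ee_rot: [3.124, -0.33, -0.0]
force: [0.3, -0.1, 0.1]
width: 1.004
clock 2.48 pos [ 0.4958 -0.0388  0.2698] R0 x [ 0.978 -0.209 -0.   ] f [ 0.3 -0.1  0.1] width 1.004
t [ 0.07 -0.3   8.08] w [ 0.04  0.01 -0.04]
```

View pics/side1c.png

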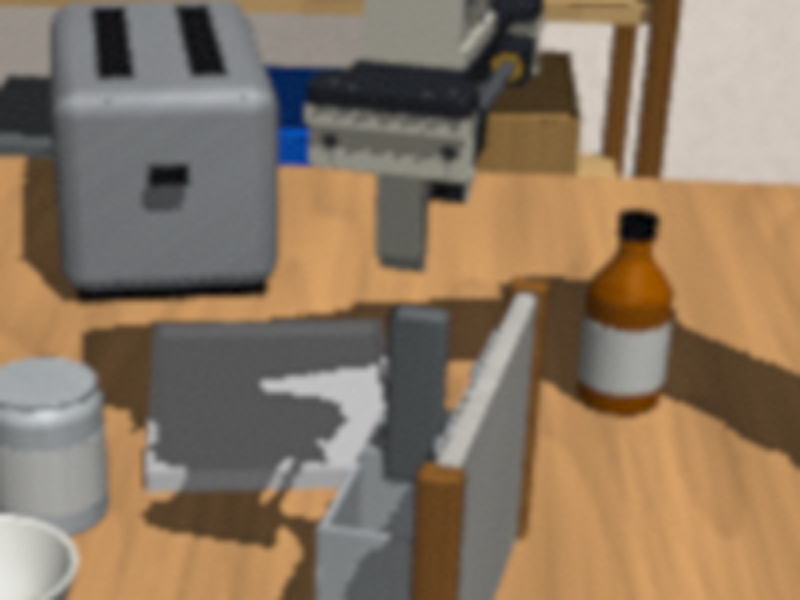

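View pics/top1c.png

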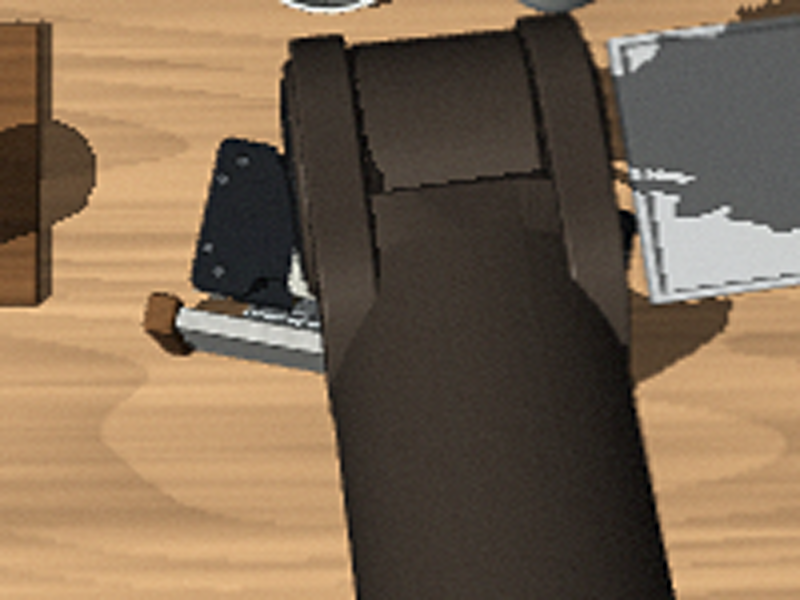

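Side crop: the near finger tip is at about (400,265) in the crop, above the handle at (418,320). In the top view the arm hides the handle. Next I compare the measured finger with the TCP to get the side camera's offset.

```bash
python3 - <<'E'
from h import *
C=np.load("c_side1.npy")
s=sensors.observe();Rt=R.from_rotvec(s["ee_rot"])
def box(c,u0,u1,v0,v1): # crop px -> full
    return C[int(120+v0/3.75):int(120+v1/3.75),int(230+u0/4):int(230+u1/4)].reshape(-1,3)
np.set_printoptions(precision=1,suppress=True)
for nm,b in(("finger",(380,425,190,262)),("handle",(392,445,322,460))):
    Q=box(C,*b); L=Rt.inv().apply(Q-s["position"])*1000
    print(nm,np.percentile(L,[2,25,50,75,98],axis=0))
# wider region for edges
v,u=np.mgrid[0:480,0:640]
L=Rt.inv().apply(C.reshape(-1,3)-s["position"]).reshape(480,640,3)*1000
for nm,r0,r1 in(("finger",175,190),("handle",208,235)):
    for r in range(r0,r1,4):
        m=(np.abs(L[r,:,0])<30)&(np.abs(L[r,:,1])<80)&(u[r]>315)&(u[r]<350)
        print(nm,r,np.c_[u[r][m],L[r][m]][[0,len(L[r][m])//2,-1]].round(1).tolist() if m.any() else None)
E
```

```text
finger [[-10.9 -68.  -37.3]
 [ -7.9 -66.2 -28.2]
 [ -2.3 -65.  -18.4]
 [  3.3 -63.7  -8.7]
 [  7.6 -58.1   1.3]]
handle [[-27.1 -72.   61.7]
 [ -8.8 -11.7  81. ]
 [ -2.  -10.6 101.5]
 [  5.4  -9.5 122.5]
 [ 12.   -6.7 145.7]]
finger 175 [[324.0, 9.8, -63.5, -24.5], [331.0, -3.8, -64.8, -26.8], [336.0, -10.8, -53.2, -23.1]]
finger 179 [[324.0, 8.9, -66.4, -17.8], [330.0, -3.0, -68.0, -20.0], [336.0, -10.9, -52.3, -14.7]]
finger 183 [[324.0, 9.2, -64.1, -8.8], [330.0, -2.8, -66.2, -11.2], [336.0, -11.6, -54.2, -7.4]]
finger 187 [[324.0, 9.3, -63.0, -0.1], [330.0, -2.9, -65.4, -2.8], [335.0, -10.3, -55.3, 0.5]]
handle 208 [[326.0, 18.0, -5.6, 72.9], [334.0, 0.0, -9.6, 68.3], [341.0, -14.1, -6.8, 67.5]]
handle 212 [[326.0, 17.1, -8.2, 80.9], [334.0, -0.9, -12.1, 76.2], [341.0, -14.5, -6.8, 76.7]]
handle 216 [[326.0, 17.4, -5.6, 91.6], [335.0, -2.8, -9.6, 86.5], [349.0, -25.8, 26.4, 100.8]]
handle 220 [[326.0, 16.8, -7.1, 100.3], [334.0, -1.4, -11.1, 95.4], [348.0, -27.9, 5.9, 99.8]]
handle 224 [[326.0, 16.8, -5.7, 110.7], [333.0, 0.1, -12.6, 104.3], [346.0, -27.2, -10.8, 100.8]]
handle 228 [[326.0, 15.7, -9.1, 118.4], [334.0, -2.2, -11.5, 114.1], [344.0, -26.8, -28.3, 101.1]]
handle 232 [[326.0, 14.8, -11.9, 126.5], [334.0, -2.3, -10.4, 124.4], [342.0, -26.4, -45.0, 101.5]]
```

```bash
python3 -m handwheel '[{"tx":0.2,"ty":-0.35,"tz":3,"wx":0,"wy":0,"wz":0,"claw":1},{"tx":0.2,"ty":-0.35,"tz":5.5,"wx":0,"wy":0,"wz":0,"claw":1},{"tx":0.2,"ty":-0.35,"tz":7,"wx":0,"wy":0,"wz":0,"claw":1},{"tx":0.2,"ty":-0.35,"tz":7.8,"wx":0,"wy":0,"wz":0,"claw":1},{"tx":0.2,"ty":-0.35,"tz":8.1,"wx":0,"wy":0,"wz":0,"claw":0.6},{"tx":0.2,"ty":-0.35,"tz":8.1,"wx":0,"wy":0,"wz":0,"claw":0.4},{"tx":0.2,"ty":-0.35,"tz":8.1,"wx":0,"wy":0,"wz":0,"claw":0.3}]' 25
python3 - <<'E'
from h import *
goal([.4983,-.0357,.188],-12)
p,d=vision.get_image("side"); cv2.imwrite("pics/side2c.png",cv2.resize(p[120:280,230:430],None,fx=4,fy=3.75,interpolation=cv2.INTER_CUBIC))
E
```

```text
clock: 3.17
position: [0.4992, -0.0354, 0.1897]
ee_rot: [-3.124, 0.33, -0.002]
force: [-0.0, 0.2, -0.2]
width: 0.831
clock 3.17 pos [ 0.4992 -0.0354  0.1897] R0 x [ 0.978 -0.209  0.001] f [-0.   0.2 -0.2] width 0.831
t [-0.09  0.05  0.17] w [-0.01 -0.08 -0.06]
```

View pics/side2c.png

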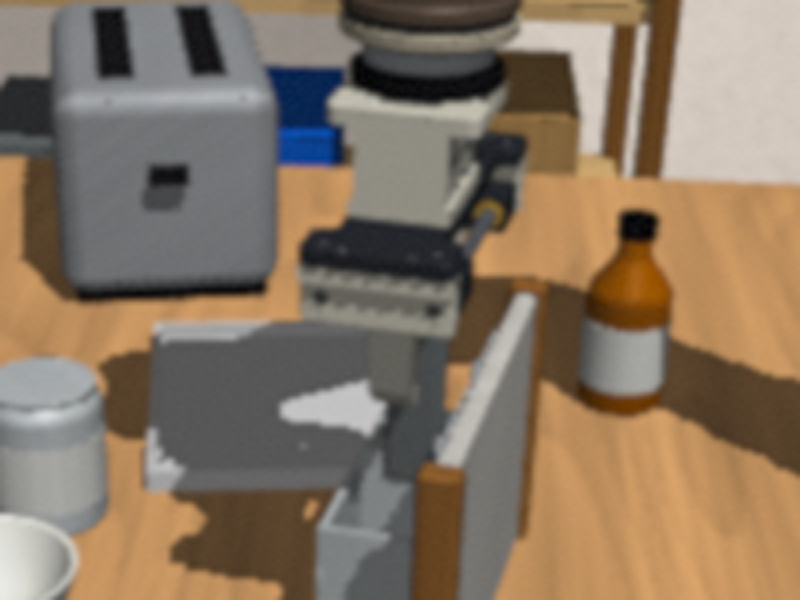

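The near finger, tip at about (395,400) in the crop, stands beside the handle and clear of the panel. Closing now.

```bash
python3 -m handwheel '[{"tx":0,"ty":0,"tz":0,"wx":0,"wy":0,"wz":0,"claw":0},{"tx":0,"ty":0,"tz":0,"wx":0,"wy":0,"wz":0,"claw":0},{"tx":0,"ty":0,"tz":0,"wx":0,"wy":0,"wz":0,"claw":0},{"tx":0,"ty":0,"tz":0,"wx":0,"wy":0,"wz":0,"claw":0},{"tx":0,"ty":0,"tz":0,"wx":0,"wy":0,"wz":0,"claw":0},{"tx":0,"ty":0,"tz":0,"wx":0,"wy":0,"wz":0,"claw":0},{"tx":0,"ty":0,"tz":0,"wx":0,"wy":0,"wz":0,"claw":0},{"tx":0,"ty":0,"tz":0,"wx":0,"wy":0,"wz":0,"claw":0},{"tx":0,"ty":0,"tz":0,"wx":0,"wy":0,"wz":0,"claw":0},{"tx":0,"ty":0,"tz":0,"wx":0,"wy":0,"wz":0,"claw":0},{"tx":0,"ty":0,"tz":0,"wx":0,"wy":0,"wz":0,"claw":0},{"tx":0,"ty":0,"tz":0,"wx":0,"wy":0,"wz":0,"claw":0}]' 40
```

```text
clock: 4.22
position: [0.4986, -0.0354, 0.1887]
ee_rot: [3.124, -0.329, -0.0]
force: [-0.1, -3.4, 1.1]
width: 0.149
```

```bash
python3 -m handwheel '[{"tx":0,"ty":0.05,"tz":-0.3,"wx":0,"wy":0,"wz":0,"claw":0},{"tx":0,"ty":0.05,"tz":-0.7,"wx":0,"wy":0,"wz":0,"claw":0},{"tx":0,"ty":0.05,"tz":-1.1,"wx":0,"wy":0,"wz":0,"claw":0},{"tx":0,"ty":0.05,"tz":-1.5,"wx":0,"wy":0,"wz":0,"claw":0},{"tx":0,"ty":0.05,"tz":-1.9,"wx":0,"wy":0,"wz":0,"claw":0},{"tx":0,"ty":0.05,"tz":-2.3,"wx":0,"wy":0,"wz":0,"claw":0},{"tx":0,"ty":0.05,"tz":-2.6,"wx":0,"wy":0,"wz":0,"claw":0},{"tx":0,"ty":0.05,"tz":-2.7,"wx":0,"wy":0,"wz":0,"claw":0},{"tx":0,"ty":0.05,"tz":-2.7,"wx":0,"wy":0,"wz":0,"claw":0},{"tx":0,"ty":0.05,"tz":-2.7,"wx":0,"wy":0,"wz":0,"claw":0},{"tx":0,"ty":0.05,"tz":-2.7,"wx":0,"wy":0,"wz":0,"claw":0}]'
python3 - <<'E'
from h import *
np.set_printoptions(precision=4,suppress=True)
goal([.4983,-.0357,.2157],-12)
p,d=vision.get_image("side"); cv2.imwrite("pics/side3c.png",cv2.resize(p[120:320,230:430],None,fx=3,fy=3,interpolation=cv2.INTER_CUBIC))
C=cloud("side",d);C0=np.load("c_side.npy")
# pocket front rim / foot: compare extents of caddy points beyond panel face
for c in(C0,C):
    s=np.array([.978,-.208]);q=c.reshape(-1,3)
    l=(q[:,:2]-[.459,-.027])@s; w=(q[:,:2]-[.459,-.027])@np.array([.208,.978])
    m=(l>.066)&(l<.078)&(abs(w)<.08)&(q[:,2]>.02)&(q[:,2]<.2)
    print(m.sum(),np.percentile(q[m,2],[1,5,50,95,99]))
E
```

```text
clock: 5.13
position: [0.4986, -0.0354, 0.2157]
ee_rot: [-3.124, 0.329, 0.0]
force: [1.0, -0.0, -2.2]
width: 0.145
clock 5.13 pos [ 0.4986 -0.0354  0.2157] R0 x [ 0.978 -0.208 -0.   ] f [ 1.  -0.  -2.2] width 0.145
t [-0.02  0.04 -0.  ] w [-0.    0.   -0.01]
235 [0.0543 0.0618 0.0998 0.1115 0.1177]
234 [0.0776 0.087  0.1265 0.1391 0.1448]
```

View pics/side3c.png

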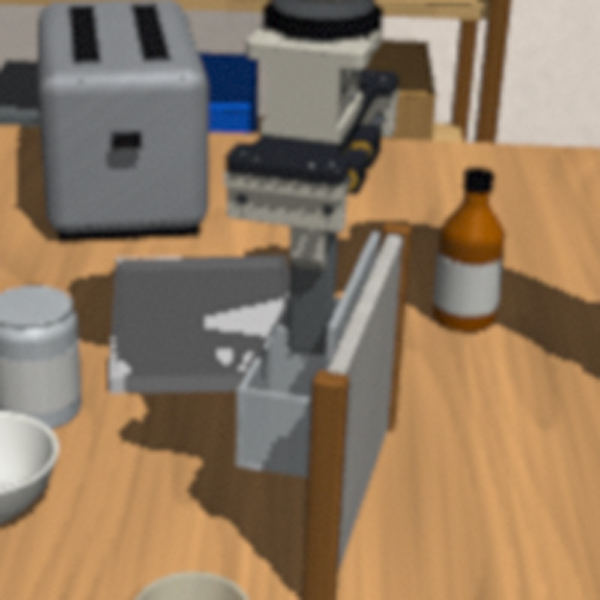

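The caddy rose 27 mm with the gripper (rim height up 26.7 mm, no slip). Its back plate now shows above the panel edge near (360,280) in the crop. Next I draw it off along +x.

```bash
python3 -m handwheel '[{"tx":0.3,"ty":0,"tz":0,"wx":0,"wy":0,"wz":0,"claw":0},{"tx":0.6,"ty":0,"tz":0,"wx":0,"wy":0,"wz":0,"claw":0},{"tx":0.9,"ty":0,"tz":0,"wx":0,"wy":0,"wz":0,"claw":0},{"tx":1.2,"ty":0,"tz":0,"wx":0,"wy":0,"wz":0,"claw":0},{"tx":1.2,"ty":0,"tz":0,"wx":0,"wy":0,"wz":0,"claw":0}]'
python3 -c "
from h import *
goal([.55,-.0467,.2157],-12);print(sensors.observe()['ft_torque'])"
```

```text
clock: 5.6
position: [0.511, -0.0381, 0.2157]
ee_rot: [-3.124, 0.329, -0.0]
force: [0.6, -0.1, -3.2]
width: 0.15
clock 5.6 pos [ 0.511  -0.0381  0.2157] R0 x [ 0.978 -0.208  0.   ] f [ 0.6 -0.1 -3.2] width 0.15
t [3.99 0.03 0.  ] w [-0.   -0.01 -0.03]
[ 0.04813721 -0.00166215 -0.02596863]
```

```bash
python3 -m handwheel '[{"tx":1.5,"ty":0,"tz":0,"wx":0,"wy":0,"wz":0,"claw":0},{"tx":3,"ty":0,"tz":0,"wx":0,"wy":0,"wz":0,"claw":0},{"tx":4.2,"ty":0,"tz":-0.5,"wx":0,"wy":0,"wz":0,"claw":0},{"tx":4.6,"ty":0,"tz":-1.5,"wx":0,"wy":0,"wz":0,"claw":0},{"tx":4.6,"ty":0,"tz":-2.5,"wx":0,"wy":0,"wz":0,"claw":0},{"tx":4.6,"ty":0,"tz":-3.5,"wx":0,"wy":0,"wz":0,"claw":0},{"tx":4.6,"ty":0,"tz":-3.5,"wx":0,"wy":0,"wz":0,"claw":0},{"tx":4.6,"ty":0,"tz":-3.5,"wx":0,"wy":0,"wz":0,"claw":0}]'
python3 - <<'E'
from h import *
goal([.602,-.297,.25],7)
p,d=vision.get_image("side"); cv2.imwrite("pics/side4c.png",cv2.resize(p[80:320,200:440],None,fx=2.5,fy=2.5,interpolation=cv2.INTER_CUBIC))
E
```

```text
clock: 6.27
position: [0.5552, -0.0474, 0.2515]
ee_rot: [3.124, -0.329, 0.002]
force: [0.1, 0.1, -3.6]
width: 0.15
clock 6.27 pos [ 0.5552 -0.0474  0.2515] R0 x [ 0.978 -0.208  0.001] f [ 0.1  0.1 -3.6] width 0.15
t [ 9.77 23.44  0.16] w [ 1.000e-02 -8.000e-02 -1.901e+01]
```

View pics/side4c.png

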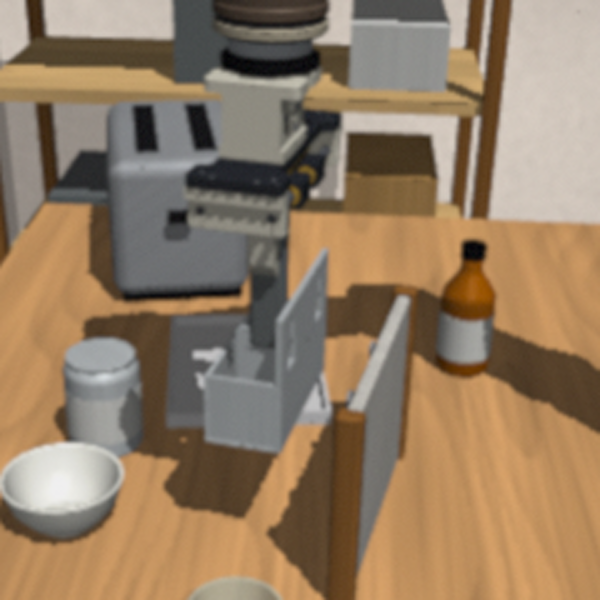

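The caddy is off the studs, with its keyholes visible at (293,350) and (320,300) in the crop, and it hangs level. Carrying it to the tray.

```bash
python3 -m handwheel '[{"tx":0.5,"ty":1.2,"tz":0,"wx":0,"wy":0,"wz":-1,"claw":0},{"tx":1.5,"ty":3.5,"tz":0,"wx":0,"wy":0,"wz":-3,"claw":0},{"tx":2.7,"ty":6.4,"tz":0,"wx":0,"wy":0,"wz":-5,"claw":0},{"tx":3.9,"ty":9.3,"tz":0,"wx":0,"wy":0,"wz":-8,"claw":0},{"tx":5.1,"ty":12.2,"tz":0,"wx":0,"wy":0,"wz":-10,"claw":0},{"tx":6.3,"ty":15.1,"tz":0,"wx":0,"wy":0,"wz":-12,"claw":0},{"tx":7.5,"ty":18,"tz":0,"wx":0,"wy":0,"wz":-14,"claw":0},{"tx":8.7,"ty":20.9,"tz":0,"wx":0,"wy":0,"wz":-17,"claw":0},{"tx":9.5,"ty":22.8,"tz":0,"wx":0,"wy":0,"wz":-18.5,"claw":0},{"tx":9.8,"ty":23.4,"tz":0,"wx":0,"wy":0,"wz":-19,"claw":0},{"tx":9.8,"ty":23.4,"tz":0,"wx":0,"wy":0,"wz":-19,"claw":0},{"tx":9.8,"ty":23.4,"tz":0,"wx":0,"wy":0,"wz":-19,"claw":0}]'
python3 - <<'E'
from h import *
goal([.602,-.297,.1517],7)
p,d=vision.get_image("side"); cv2.imwrite("pics/side5c.png",cv2.resize(p[80:320,200:440],None,fx=2.5,fy=2.5,interpolation=cv2.INTER_CUBIC))
p,d=vision.get_image("top"); cv2.imwrite("pics/top5.png",p)
E
```

```text
clock: 7.32
position: [0.6021, -0.2958, 0.2501]
ee_rot: [-3.134, -0.191, 0.001]
force: [-0.5, 1.8, -2.8]
width: 0.15
clock 7.32 pos [ 0.6021 -0.2958  0.2501] R0 x [ 0.993  0.121 -0.001] f [-0.5  1.8 -2.8] width 0.15
t [-0.02  0.13  9.84] w [-0.08  0.05 -0.04]
```

View pics/side5c.png

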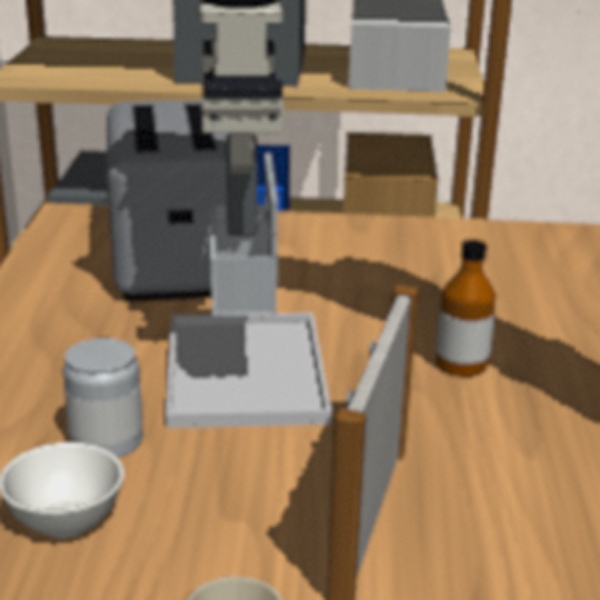

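View pics/top5.png

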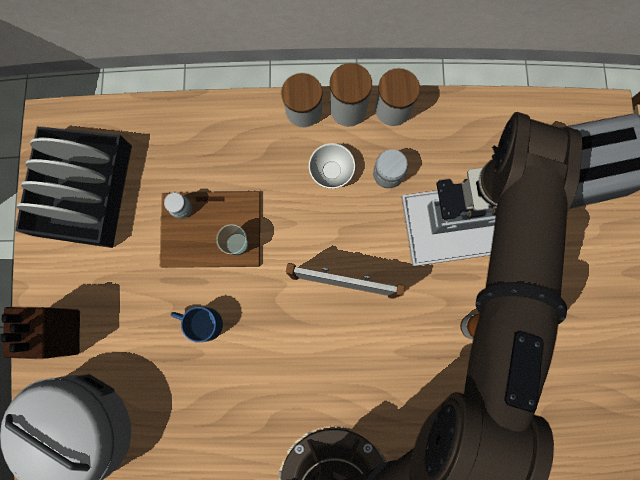

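The caddy is above the tray's inner area in both views; in the top view its body is at about (465,212) and the tray runs from (403,195) to (508,250). The wrist appears close to the toaster, so I check that clearance before lowering.

```bash
python3 - <<'E'
from h import *
np.set_printoptions(precision=3,suppress=True)
C=np.load("c_top.npy")
q=C[110:220,510:640].reshape(-1,3); q=q[q[:,2]>.04]
print(np.percentile(q,[1,50,99],axis=0))
t=q[q[:,2]>np.percentile(q[:,2],95)-.02]; print(cv2.boxPoints(cv2.minAreaRect(t[:,:2].astype(np.float32))),np.percentile(t[:,2],[5,95]))
C=np.load("c_side.npy"); q=C[120:196,240:300].reshape(-1,3); q=q[(q[:,2]>.03)&(q[:,1]>-.75)];print(np.percentile(q,[1,50,99],axis=0))
E
```

```text
[[ 0.614 -0.701  0.046]
 [ 0.703 -0.553  0.184]
 [ 0.809 -0.45   0.192]]
[[ 0.374  0.007]
 [ 0.683 -0.768]
 [ 0.867 -0.694]
 [ 0.559  0.081]] [0.176 0.19 ]
[[ 0.616 -0.707  0.033]
 [ 0.703 -0.469  0.146]
 [ 0.801 -0.444  0.187]]
```

```bash
python3 -m handwheel '[{"tx":0,"ty":0,"tz":1,"wx":0,"wy":0,"wz":0,"claw":0},{"tx":0,"ty":0,"tz":2.5,"wx":0,"wy":0,"wz":0,"claw":0},{"tx":0,"ty":0,"tz":4.2,"wx":0,"wy":0,"wz":0,"claw":0},{"tx":0,"ty":0,"tz":6,"wx":0,"wy":0,"wz":0,"claw":0},{"tx":0,"ty":0,"tz":7.5,"wx":0,"wy":0,"wz":0,"claw":0},{"tx":0,"ty":0,"tz":8.6,"wx":0,"wy":0,"wz":0,"claw":0},{"tx":0,"ty":0,"tz":9.2,"wx":0,"wy":0,"wz":0,"claw":0},{"tx":0,"ty":0,"tz":9.5,"wx":0,"wy":0,"wz":0,"claw":0},{"tx":0,"ty":0,"tz":9.5,"wx":0,"wy":0,"wz":0,"claw":0},{"tx":0,"ty":0,"tz":9.5,"wx":0,"wy":0,"wz":0,"claw":0}]'
python3 - <<'E'
from h import *
goal([.602,-.297,.147],7)
p,d=vision.get_image("side"); cv2.imwrite("pics/side6c.png",cv2.resize(p[100:300,220:420],None,fx=3,fy=3,interpolation=cv2.INTER_CUBIC))
E
```

```text
clock: 8.25
position: [0.6029, -0.2968, 0.1565]
ee_rot: [3.135, 0.192, 0.002]
force: [-0.7, 0.5, -1.9]
width: 0.154
clock 8.25 pos [ 0.6029 -0.2968  0.1565] R0 x [0.993 0.122 0.001] f [-0.7  0.5 -1.9] width 0.154
t [-0.09  0.01  0.95] w [ 0.03 -0.06 -0.01]
```

View pics/side6c.png

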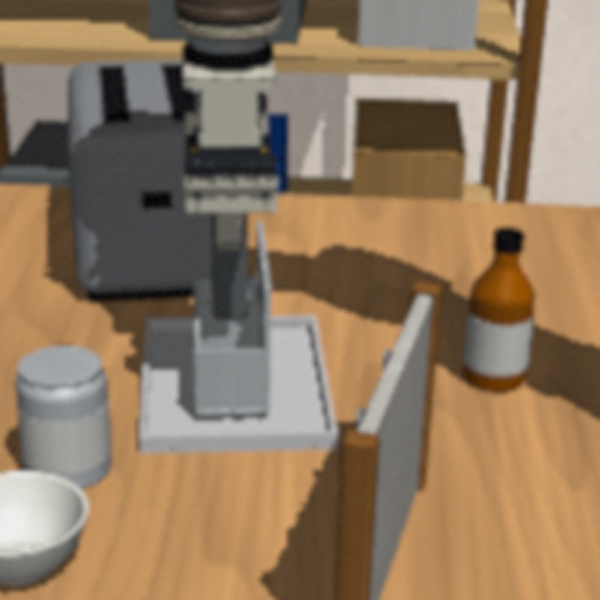

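The caddy's foot, at about (232,415) in the crop, is inside the rim and just above the floor. Lowering slowly until the force shows contact.

```bash
python3 -m handwheel '[{"tx":0,"ty":0,"tz":0.2,"wx":0,"wy":0,"wz":0,"claw":0},{"tx":0,"ty":0,"tz":0.4,"wx":0,"wy":0,"wz":0,"claw":0},{"tx":0,"ty":0,"tz":0.5,"wx":0,"wy":0,"wz":0,"claw":0},{"tx":0,"ty":0,"tz":0.6,"wx":0,"wy":0,"wz":0,"claw":0},{"tx":0,"ty":0,"tz":0.6,"wx":0,"wy":0,"wz":0,"claw":0},{"tx":0,"ty":0,"tz":0.6,"wx":0,"wy":0,"wz":0,"claw":0}]'

```

```text
clock: 8.8
position: [0.6024, -0.2968, 0.1498]
ee_rot: [-3.136, -0.191, 0.0]
force: [-0.1, 0.1, -2.4]
width: 0.15
```

```bash
python3 -m handwheel '[{"tx":0,"ty":0,"tz":0.1,"wx":0,"wy":0,"wz":0,"claw":0},{"tx":0,"ty":0,"tz":0.1,"wx":0,"wy":0,"wz":0,"claw":0},{"tx":0,"ty":0,"tz":0.1,"wx":0,"wy":0,"wz":0,"claw":0}]'

```

```text
clock: 9.05
position: [0.6024, -0.2968, 0.1488]
ee_rot: [-3.136, -0.191, 0.0]
force: [0.2, 0.8, -2.1]
width: 0.15
```

```bash
python3 -m handwheel '[{"tx":0,"ty":0,"tz":0.1,"wx":0,"wy":0,"wz":0,"claw":0},{"tx":0,"ty":0,"tz":0.1,"wx":0,"wy":0,"wz":0,"claw":0},{"tx":0,"ty":0,"tz":0.1,"wx":0,"wy":0,"wz":0,"claw":0}]'

```

```text
clock: 9.3
position: [0.6024, -0.2968, 0.1478]
ee_rot: [3.136, 0.191, -0.0]
force: [0.2, -0.6, -3.5]
width: 0.151
```

```bash
python3 -m handwheel '[{"tx":0,"ty":0,"tz":0.1,"wx":0,"wy":0,"wz":0,"claw":0},{"tx":0,"ty":0,"tz":0.1,"wx":0,"wy":0,"wz":0,"claw":0},{"tx":0,"ty":0,"tz":0.1,"wx":0,"wy":0,"wz":0,"claw":0}]'

```

```text
clock: 9.55
position: [0.6024, -0.2968, 0.1468]
ee_rot: [3.136, 0.192, -0.0]
force: [-0.0, -0.2, -2.1]
width: 0.151
```

```bash
python3 -m handwheel '[{"tx":0,"ty":0,"tz":0.1,"wx":0,"wy":0,"wz":0,"claw":0},{"tx":0,"ty":0,"tz":0.1,"wx":0,"wy":0,"wz":0,"claw":0},{"tx":0,"ty":0,"tz":0.1,"wx":0,"wy":0,"wz":0,"claw":0}]'

```

```text
clock: 9.8
position: [0.6027, -0.2968, 0.1466]
ee_rot: [3.135, 0.191, 0.001]
force: [-1.9, 0.5, 6.3]
width: 0.152
```

Contact: the force rose from −3 to +6 N and the descent stopped at 0.1466. Easing off slightly, then opening.

```bash
python3 -m handwheel '[{"tx":0,"ty":0,"tz":-0.06,"wx":0,"wy":0,"wz":0,"claw":0},{"tx":0,"ty":0,"tz":-0.06,"wx":0,"wy":0,"wz":0,"claw":0},{"tx":0,"ty":0,"tz":-0.06,"wx":0,"wy":0,"wz":0,"claw":0.2},{"tx":0,"ty":0,"tz":-0.06,"wx":0,"wy":0,"wz":0,"claw":0.3},{"tx":0,"ty":0,"tz":-0.06,"wx":0,"wy":0,"wz":0,"claw":0.5},{"tx":0,"ty":0,"tz":-0.06,"wx":0,"wy":0,"wz":0,"claw":0.7},{"tx":0,"ty":0,"tz":-0.06,"wx":0,"wy":0,"wz":0,"claw":0.7},{"tx":0,"ty":0,"tz":-0.06,"wx":0,"wy":0,"wz":0,"claw":0.7}]'
python3 - <<'E'
from h import *
p,d=vision.get_image("side"); cv2.imwrite("pics/side7c.png",cv2.resize(p[100:300,220:420],None,fx=3,fy=3,interpolation=cv2.INTER_CUBIC))
E
```

```text
clock: 10.47
position: [0.6024, -0.2968, 0.1463]
ee_rot: [3.136, 0.191, -0.0]
force: [0.9, -0.1, 0.5]
width: 0.518
```

View pics/side7c.png

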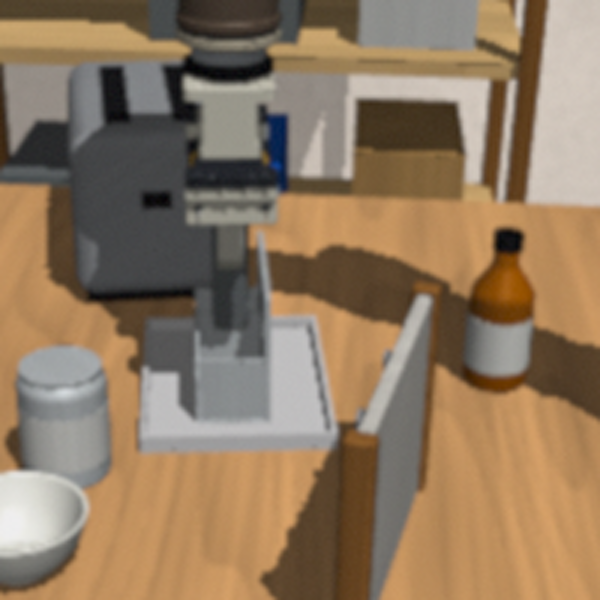

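The caddy stands upright in the tray with its foot at about (232,418) in the crop, and the jaws are open around the handle. Retracting straight up, then back towards −x so that the top camera can see it.

```bash
python3 -m handwheel '[{"tx":0,"ty":0,"tz":-0.5,"wx":0,"wy":0,"wz":0,"claw":0.7},{"tx":0,"ty":0,"tz":-2,"wx":0,"wy":0,"wz":0,"claw":0.7},{"tx":0,"ty":0,"tz":-4.5,"wx":0,"wy":0,"wz":0,"claw":0.7},{"tx":0,"ty":0,"tz":-8,"wx":0,"wy":0,"wz":0,"claw":0.7},{"tx":0,"ty":0,"tz":-11.5,"wx":0,"wy":0,"wz":0,"claw":0.7},{"tx":0,"ty":0,"tz":-14,"wx":0,"wy":0,"wz":0,"claw":0.7},{"tx":-4,"ty":0,"tz":-14,"wx":0,"wy":0,"wz":0,"claw":0.7},{"tx":-8,"ty":0,"tz":-14,"wx":0,"wy":0,"wz":0,"claw":0.7},{"tx":-12,"ty":0,"tz":-14,"wx":0,"wy":0,"wz":0,"claw":0.7},{"tx":-16,"ty":0,"tz":-14,"wx":0,"wy":0,"wz":0,"claw":0.7},{"tx":-16,"ty":0,"tz":-14,"wx":0,"wy":0,"wz":0,"claw":0.7},{"tx":-16,"ty":0,"tz":-14,"wx":0,"wy":0,"wz":0,"claw":0.7}]'
python3 - <<'E'
from h import *
np.set_printoptions(precision=4,suppress=True)
for n in("side","top"):
    p,d=vision.get_image(n); cv2.imwrite(f"pics/{n}8.png",p);C=cloud(n,d)
    for o in nets.cut_out("caddy_grip",n)[:1]:
        Q=C[o["region"]&(d>0)]; print(n,o["score"],o["uv"],np.percentile(Q,[1,99],axis=0))
E
```

```text
clock: 11.52
position: [0.4415, -0.3172, 0.2874]
ee_rot: [3.135, 0.186, 0.0]
force: [1.3, 1.1, 0.2]
width: 0.702
side 0.78 [297.7, 211.6] [[ 0.562  -0.3709  0.0067]
 [ 0.6362 -0.2156  0.1704]]
top 0.9 [454.8, 220.3] [[ 0.5615 -0.372   0.0037]
 [ 0.6385 -0.2185  0.1719]]
```

View pics/side8.png

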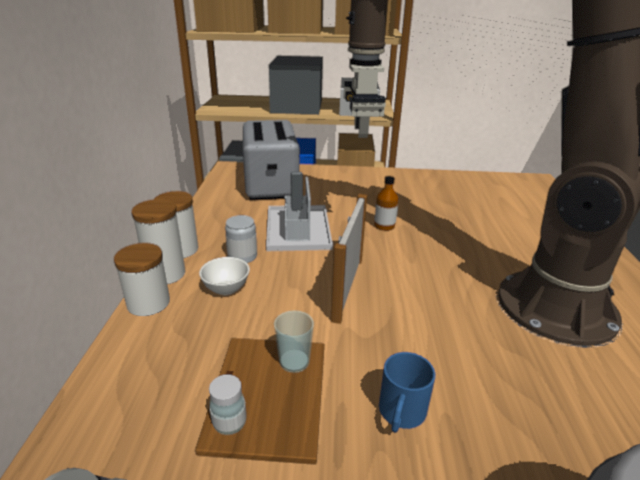

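View pics/top8.png

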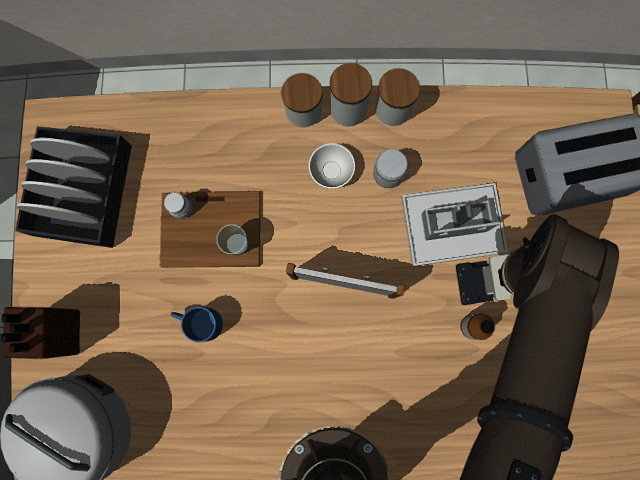

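The caddy stands upright and central in the tray: top view (460,215), inside the rim on all sides, with its top at 0.171 m (0.005 + 0.165 expected). The bystanders are at their original pixels, and the gripper is clear.

```bash
python3 -c "
from cell import arm
print(arm.sign_off())"
```

```text
the job is handed in; nothing more can be done
None
```

The caddy is off the studs and standing upright in the middle of the draining tray. The gripper has let go and is clear, and I handed the job in at about 11.8 s.

- **Taking it down:** I gripped it by the handle, raised it 27 mm (26.7 mm measured in the image), and drew it off along +x with about 1 N or less sideways.
- **Setting it down:** I lowered it in 1 mm steps until contact, when the wrist force rose from about −3 N to +6 N. I then eased off slightly and opened the jaws.
- **Last checks:** Both cameras show it within x 0.56–0.64 m and y −0.37 to −0.22 m. That is inside the tray rim, and its top is at about 0.171 m against the 0.170 m expected. By eye, the other kitchen things had not moved in the final pictures.
- **Disagreements:** At the start the two cameras differed by about 5 mm in y on the handle and panel. I settled this by checking the side camera against the known finger position, which matched. The first few move commands were refused because every row needs all its keys; they moved nothing.

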